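# Fit the chopper's crank and snap its cap on

## Task

Put the crank handle onto the square drive shaft of the vegetable chopper until its hub sits fully down, in whichever of the four ways it fits, and let go of it. Then press the orange snap cap straight down over the stud above it until it clicks, and keep pressing firmly after the click so that the cap sits flush on the hub. Do not let go of the cap: finish while still holding it and pressing it down, and leave the mug, salt drum, tea carton and garlic standing where they are.

Things in the scene. Friction and masses are not known exactly. Their poses are not given: they have to be found in the camera images.
- chopper: hand vegetable chopper, fixed to the worktop: clear bowl, green lid 100 mm across, lid top 72 mm high; origin at the centre of its underside, z up. On the lid a white boss, 48 mm across, flat top at z = 80 mm; out of it rises a square steel shaft that does not turn, 18 x 18 mm to z = 97, tapering to 13 x 13 mm at z = 101; its sides lie along the chopper's x and y. A round stud stands on it.
- shaft_foot (a point): on the shaft's axis at the boss's flat top, 80 mm above the worktop, where the underside of the crank's hub comes to sit
- stud_tip (a point): top of the round steel stud, on the axis, 125 mm above the worktop. The stud is 12 mm thick up to 119 mm and tapers to 6 mm at the tip; four sprung steel balls, centred 114 mm above the worktop, stand out of it to a radius of 9 mm on the diagonals of the square
- crank: loose crank, 0.1 kg, hub flat on the worktop: white square hub 38 x 38 mm, 26 mm high, square hole 20 x 20 mm right through; origin at the centre of the hub's underside, z up, hole's sides along its x and y. A flat arm 15 mm wide (14 to 22 mm above the underside) runs from the hub along -x to an upright green grip. The hub's +y and -y sides are free to grip. Fully on, its underside is on the boss.
- crank_hub_top (a point): centre of the hub's top, 26 mm above its underside
- crank_grip (a point): top of the upright green grip, 21 mm thick, at the arm's end: 79 mm from the hub's centre, 52 mm above its underside
- cap: loose orange snap cap, round, 30 mm across, 32 mm high, 0.03 kg, standing on its open mouth; origin at the centre of its underside, z up. Mouth 15 mm wide and 4 mm deep, behind it a hollow 22 mm wide, 19 mm high, then the solid top.
- cap_top (a point): centre of the cap's top, 32 mm above its underside. Pushed over the stud, the cap meets the balls with its underside about 117 mm above the worktop, resists with about 8 N, gives way suddenly at about 112 mm and springs down, then sits on the hub's top at 106 mm if the crank is fully down
- mug: white mug with yellow dots, 87 mm across (121 mm with its handle), 97 mm high; origin at the centre of its underside; bystander
- salt_drum: round cream salt drum with a red lid, 61 mm across, 143 mm high; origin at the centre of its underside; bystander
- tea_box: small red tea carton, 39 x 57 x 28 mm; origin at the centre of its underside; bystander
- garlic: garlic bulb, 53 mm across, 52 mm high; origin at the centre of its underside; bystander
Mind the look-alikes: they are no part of the job. Of the things shaped like the crank, the white one is meant.

How it is judged (in metres and radians):
On the way, in this order (a step that is already met when the one before it is completed fails the run):
1. the crank sits fully down on the square shaft, let go by the fingers (horizontal distance between crank and shaft_foot below 0.004 m and z of crank in the frame of chopper below 0.0835 m and angle between crank's own z axis and vertical below 0.1 rad and height (world z) of crank above 0.07 m and contact force between the fingers and crank below 0.1 N), for 0.2 s.
2. the cap has snapped on, sits on the crank's hub and is still being pressed down (horizontal distance between cap and stud_tip below 0.004 m and z of cap in the frame of chopper below 0.1085 m and angle between cap's own z axis and vertical below 0.1 rad and height (world z) of cap above 0.09 m and contact force between cap and crank above 3 N and contact force between the fingers and cap above 3 N), for 0.3 s.
At the end, for the whole second after the job is handed in: Crank hub on the boss (within 3.5 mm) and cap snapped on (underside under 108.5 mm above the chopper's foot), both within 4 mm of the axis and upright to 0.1 rad; the fingers still hold the cap (over 3 N) and press it on the hub with over 3 N (all of step 2 and horizontal distance between crank and shaft_foot below 0.004 m and z of crank in the frame of chopper below 0.0835 m and angle between crank's own z axis and vertical below 0.1 rad and height (world z) of crank above 0.07 m); the arm keeps its last pose, push and grip.
It fails at once if the mug is moved more than 30 mm or knocked over (distance of mug from where it was at the start of the episode above 0.03 m or angle between mug's own z axis and vertical above 0.5 rad).
It fails at once if the salt drum is moved more than 30 mm or knocked over (distance of salt_drum from where it was at the start of the episode above 0.03 m or angle between salt_drum's own z axis and vertical above 0.5 rad).
It fails at once if the small tea carton is moved more than 30 mm or knocked over (distance of tea_box from where it was at the start of the episode above 0.03 m or angle between tea_box's own z axis and vertical above 0.5 rad).
It fails at once if the garlic is moved more than 30 mm (distance of garlic from where it was at the start of the episode above 0.03 m).
It also fails if it takes over 69 s, if anything falls off the work surface, if the arm or the gripper's body presses on something with over 40 N, if the wrist force passes 120 N, or if a joint passes its speed limit or range.

## Robot

A 7-joint arm with a two-finger parallel gripper is mounted at the origin on a cart in front of the work surface, level with it; the furniture and walls round the work are solid. World frame = base frame: x ahead of the robot, y to its left, z up, the work surface at z = 0. Lengths are in m, angles in degrees, forces in N, time in s.
With the tool pointing down it reaches from about 0.425 to 0.875 m from the base axis. Payload 4.7 kg.
Tool frame: the origin (TCP) lies midway between the tips of the shut fingers; the grasp point (between the pads) lies 19 mm behind it; z points along the fingers, y is the line along which they close (so a half turn about z gives the same grasp; the last joint's range is limited). The gripper opens to 87 mm and grips with 3 to 60 N. Pads are 19 mm wide; open, the fingers measure 117 mm over their backs; the gripper's body (75 mm by 190 mm) begins 51 mm behind the grasp point.
Start: joints at [-76.026, 18.392, -4.016, 83.108, 1.295, 78.541, -3.26], TCP at [0.148, 0.633, 0.223] pointing down, gripper open.
Joint ranges: [-163.93, 163.93], [-17.29, 119.83], [-79.2, 71.16], [3.27, 140.29], [-89.18, 269.18], [5.43, 117.66], [-154.24, 154.24]. Speed limits (degrees/s): [147.25, 147.25, 180, 180, 180, 180, 180].

## Interface

Orientations are given as [roll, pitch, yaw] about the fixed x, y, z axes, in that order (R = Rz(yaw) Ry(pitch) Rx(roll)).
In Python, from cell import env gives the robot as it stands.
- The arm moves only by the tool step_arm, never from a script. Its argument "moves" is a list of rows, each an object with "dp": the shift along the tool's x, y, z in mm, a list of three; "dr": the turn, a rotation vector about the tool's x, y, z in rad, a list of three; "fingers": the closure, from 0 (fully open) to 1 (shut). In form: [{"dp": [dx, dy, dz], "dr": [ax, ay, az], "fingers": fingers}, ...]. A call has exactly 5 rows; each row shifts and turns the commanded pose from where the row before left it, along the tool's axes as they then stand; what a row does not reach is not made up. A row lasts 1/8 s, in which the tool goes at most 62.5 mm and 10.7 degrees, less where a joint would pass 70% of its speed; a pose out of reach is approached as far as the arm can. A call with a gripper value outside its range is refused whole. The fingers move at their own pace and stop on an object; "squeeze" is the grip in N (left out, the last holds). Time passes only in rows, so rows that do not move let the fingers close, or fill a call up. It gives the time, the measured TCP pose, the force, the opening and the grip force at its end, in the units of the state.
- env.get_obs(): the state, without advancing time (a new reading comes with each control period).
- env.read_camera(name): name is "scene" or "top" or "wrist"; returns the picture (420x560x3 uint8, red, green, blue); there is no depth.
- env.camera_model(name): a dict with "fx", "fy", "cx", "cy" (pixels), "R" (3x3) and "t" (3): a world point X has camera coordinates R X + t. Camera axes: x right, y down, z forward; pixel columns grow to the right and rows downward; lengths in m; the calibration is good to about 2 mm. A picture is of the moment at which its call begins: read the wrist's pose just before it. camera_model takes no time and is no camera call; for the wrist camera it gives the pose at the moment of the call.
- env.sign_off(): hands the job in; it is judged then, once.
The state is a dict: "time_s": time; "qpos": joint angles; "joint_velocities": joint speeds; "effort": joint torques, N m; "tool_pos": TCP position; "tool_rot": TCP orientation; "force": force on the tool from outside, world axes, zero at the start; "wrist_torque": the same for the moment, N m; "grip_width": finger opening in m; "grasp_force": force on a finger pad.
Only numpy, scipy, OpenCV 4.12 (cv2) and the standard library are available. Lean on these libraries where they do the work, as an engineer would, in place of code of your own. Each camera call takes 0.05 s, during which the arm holds its last target. There are 200 camera calls.

## Working session

There is one attempt and no reset: what is moved stays moved. The work goes in short steps, Python scripts to look and compute and a tool call to move; the robot and the scene stay as the last step left them, time stands still between calls to the robot, and variables do not carry over. Pictures are saved under pics/ and viewed, at most 10 in all, crops included, and the job is handed in when it is done.

Besides the shell and the picture viewer there is one more tool, called after "Emit:" by a JSON object that holds its "fn" and its "kwargs", one argument or row to a line. step_arm: Moves the arm, as the interface text tells. Its arguments: {"type":"object","properties":{"moves":{"type":"array","items":{"type":"object","properties":{"dp":{"type":"array","items":{"type":"number"}},"dr":{"type":"array","items":{"type":"number"}},"fingers":{"type":"number"}}}},"squeeze":{"type":"number"}},"required":["moves"]}

```bash
mkdir -p pics; ls; python3 - <<'E'
from cell import env
import cv2
for n in ("scene","top"):
    im=env.read_camera(n); cv2.imwrite(f"pics/{n}0.png",im[:,:,::-1])
    m=env.camera_model(n); print(n,m)
o=env.get_obs(); print(o)
E
```

```text
pics
scene {'fx': 431.0832617113624, 'fy': 431.0832617113624, 'cx': 274.3689341242099, 'cy': 208.24342496529175, 'R': array([[ 0.60573671, -0.79544623, -0.01866379],
       [-0.47169522, -0.34011047, -0.81352842],
       [ 0.64077036,  0.50158765, -0.58122558]]), 't': array([-0.33669913,  0.34047079,  0.70043563])}
top {'fx': 513.3945196320022, 'fy': 513.3945196320022, 'cx': 277.6222588533138, 'cy': 212.38990641379678, 'R': array([[-9.75482874e-03, -9.99952335e-01, -4.12683649e-04],
       [-9.94577591e-01,  9.74512767e-03, -1.03539598e-01],
       [ 1.03538684e-01, -5.99565135e-04, -9.94625247e-01]]), 't': array([0.01681057, 0.53900886, 1.43241931])}
{'time_s': 0.1, 'qpos': array([-76.02587591,  18.43367759,  -4.01562109,  83.16756919,
         1.29290648,  78.53974166,  -3.26099826]), 'joint_velocities': array([ 0.06826691, -0.04319568, -0.0378519 , -0.237795  , -0.04434837,
       -0.03173311, -0.01044959]), 'effort': array([ 4.54322344e-05, -4.92564583e+01, -4.05771509e-01, -3.13401818e+01,
       -6.41402858e-02,  3.93589691e-02,  5.89125420e-05]), 'tool_pos': array([0.14797868, 0.63243271, 0.22158674]), 'tool_rot': array([-1.79904125e+02,  3.32174426e-03,  1.66834135e+02]), 'force': array([ 0.1223163 , -0.28264438,  0.32815949]), 'wrist_torque': array([-0.03558579,  0.0252692 , -0.00693621]), 'grasp_force': 0.0, 'grip_width': 0.087148912728857}
```

View pics/scene0.png

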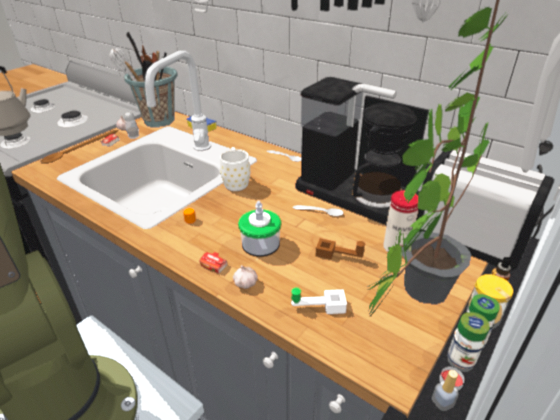

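View pics/top0.png

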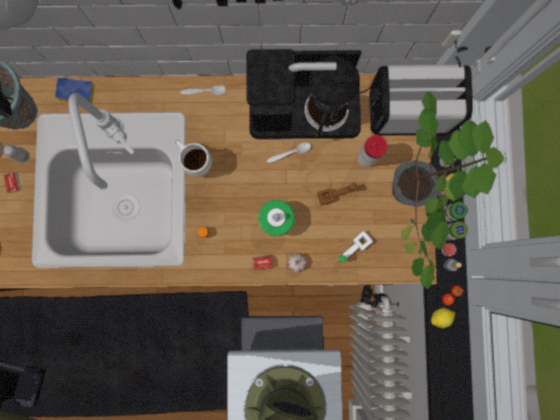

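The scene picture shows the chopper at about (260,228), white crank hub at (335,301) with green grip at (296,296), orange cap at (190,215). The top picture has chopper (277,218), crank hub (363,241), grip (343,259) and cap (203,232); tea carton (262,262) and garlic (297,262) stand on the robot side.

```bash
cat > h.py <<'E'
import numpy as np, cv2
def ray(m,uv):
    d=np.array([(uv[0]-m["cx"])/m["fx"],(uv[1]-m["cy"])/m["fy"],1.])
    return -m["R"].T@m["t"], m["R"].T@d
def onplane(m,uv,z):
    c,d=ray(m,uv); return c+d*(z-c[2])/d[2]
def proj(m,X):
    p=m["R"]@np.asarray(X)+m["t"]; return np.array([m["fx"]*p[0]/p[2]+m["cx"],m["fy"]*p[1]/p[2]+m["cy"]])
def tri(m1,u1,m2,u2):
    c1,d1=ray(m1,u1); c2,d2=ray(m2,u2)
    s=np.linalg.lstsq(np.c_[d1,-d2],c2-c1,rcond=None)[0]
    a,b=c1+s[0]*d1,c2+s[1]*d2; return (a+b)/2,np.linalg.norm(a-b)
def blobs(im,lo,hi,amin=15):
    hsv=cv2.cvtColor(im,cv2.COLOR_RGB2HSV); k=cv2.inRange(hsv,lo,hi)
    n,l,s,c=cv2.connectedComponentsWithStats(k)
    return [(c[i].round(1).tolist(),s[i].tolist()) for i in range(1,n) if s[i][4]>=amin],l
E
python3 - <<'E'
from h import *
for n in ("top","scene"):
    im=cv2.imread(f"pics/{n}0.png")[:,:,::-1].copy()
    for nm,lo,hi in (("green",(50,150,80),(75,255,255)),("orange",(10,220,150),(18,255,255)),("white",(0,0,200),(180,40,255))):
        b,_=blobs(im,lo,hi)
        for c,s in b:
            if 180<c[0]<400 and 180<c[1]<320: print(n,nm,c,s)
E
```

```text
top green [276.2, 217.8] [259, 201, 35, 34, 588]
top green [342.3, 258.1] [340, 256, 6, 5, 24]
top orange [202.7, 232.1] [200, 228, 7, 9, 30]
top white [274.0, 217.0] [268, 209, 16, 17, 108]
top white [358.4, 243.5] [345, 232, 26, 23, 147]
scene green [259.3, 226.3] [239, 210, 41, 28, 603]
scene green [295.7, 294.3] [292, 288, 8, 14, 91]
scene orange [189.6, 217.2] [184, 211, 11, 12, 95]
scene white [362.6, 200.2] [359, 198, 8, 5, 18]
scene white [257.2, 203.9] [256, 201, 4, 7, 15]
scene white [376.9, 204.3] [372, 203, 11, 3, 21]
scene white [321.4, 209.6] [293, 205, 50, 11, 178]
scene white [258.8, 219.0] [249, 209, 21, 18, 197]
scene white [390.0, 228.0] [384, 208, 13, 42, 267]
scene white [242.4, 275.9] [234, 269, 20, 15, 193]
scene white [327.1, 300.8] [291, 290, 56, 24, 686]
```

```bash
python3 - <<'E'
from cell import env
from h import *
t=env.camera_model("top"); s=env.camera_model("scene"); w=env.camera_model("wrist")
print("lid",onplane(t,(276.2,217.5),.072),"grip",onplane(t,(342.3,258.1),.052),"hub",onplane(t,(363,241),.026),"cap",onplane(t,(202.7,232.1),.02))
print("grip tri",tri(t,(342.3,258.1),s,(296,291)),"cap",tri(t,(202.7,232.1),s,(189.6,217.2)))
for nm,p in (("tea",(262,262)),("garlic",(297,262)),("mug",(196,160)),("drum",(376,146)),("coffee",(305,130))): print(nm,onplane(t,p,.03))
o=env.get_obs(); 
from scipy.spatial.transform import Rotation as R
Rt=R.from_euler("xyz",o["tool_rot"],degrees=True).as_matrix()
print(Rt.round(3)); print("wrist cam centre in tool",Rt.T@(-w["R"].T@w["t"]-o["tool_pos"]),"\naxes",(w["R"]@Rt).round(3),w["fx"],w["cx"],w["cy"])
E
```

```text
lid [0.52044724 0.01562383 0.072     ] grip [ 0.40751616 -0.16646347  0.052     ] hub [ 0.45553126 -0.22943258  0.026     ] cap [0.48561464 0.22553103 0.02      ]
grip tri (array([ 0.40781878, -0.16686338,  0.05161949]), np.float64(0.0009170709491299403)) cap (array([0.48716828, 0.22564117, 0.01295468]), np.float64(0.002835884682554404))
tea [0.39909749 0.05684375 0.03      ]
garlic [ 0.39813699 -0.04158389  0.03      ]
mug [0.69246878 0.24442036 0.03      ]
drum [ 0.72833457 -0.27356688  0.03      ]
coffee [ 0.77744923 -0.06987914  0.03      ]
[[-0.974  0.228 -0.   ]
 [ 0.228  0.974 -0.002]
 [-0.    -0.002 -1.   ]]
wrist cam centre in tool [ 0.0665596   0.00035817 -0.16204976] 
axes [[-0.001  1.     0.002]
 [-0.97  -0.    -0.243]
 [-0.243 -0.002  0.97 ]] 290.69413534847087 278.422061029886 211.5237403220355
```

```bash
cat >> h.py <<'E'
from scipy.spatial.transform import Rotation as Rot
def plan(o,target,yaw,n):
    """rows of tool-frame shift (mm) and turn to reach target, straight down, at yaw"""
    R0=Rot.from_euler("xyz",o["tool_rot"],degrees=True); R1=Rot.from_euler("xyz",[180,0,yaw],degrees=True)
    rv=(R0.inv()*R1).as_rotvec()/n; d=(np.asarray(target)-o["tool_pos"])*1000/n
    print("t",round(o["time_s"],2),"at",o["tool_pos"].round(4),o["tool_rot"].round(2),"F",o["force"].round(1),"dr/row",rv.round(3))
    R=R0
    for i in range(n):
        print(i,R.inv().apply(d).round(1)); R=R*Rot.from_rotvec(rv)
E
python3 - <<'E'
from cell import env
from h import *
plan(env.get_obs(),(.487,.226,.2),127.3,10)
E
```

```text
t 0.1 at [0.148  0.6324 0.2216] [-179.9     0.    166.83] F [ 0.1 -0.3  0.3] dr/row [-0.     0.     0.069]
0 [-42.3 -31.8   2.2]
1 [-44.4 -28.9   2.2]
2 [-46.2 -25.7   2.2]
3 [-47.9 -22.5   2.2]
4 [-49.3 -19.1   2.2]
5 [-50.5 -15.7   2.2]
6 [-51.5 -12.2   2.2]
7 [-52.2  -8.6   2.2]
8 [-52.7  -5.    2.2]
9 [-52.9  -1.3   2.2]
```

Emit:
{"fn": "step_arm", "kwargs": {
  "moves": [
    {"dp": [-42,-32,2],"dr": [0,0,0.069],"fingers": 0},
    {"dp": [-44,-29,2],"dr": [0,0,0.069],"fingers": 0},
    {"dp": [-46,-26,2],"dr": [0,0,0.069],"fingers": 0},
    {"dp": [-48,-22,2],"dr": [0,0,0.069],"fingers": 0},
    {"dp": [-49,-19,2],"dr": [0,0,0.069],"fingers": 0}
  ]
}}

```text
time_s: 0.72
tool_pos: [0.3175, 0.4284, 0.2122]
tool_rot: [-180.0, 0.0, 146.9]
force: [-0.3, -0.3, -0.4]
grip_width: 0.0869
grasp_force: 0.0
```

Emit:
{"fn": "step_arm", "kwargs": {
  "moves": [
    {"dp": [-50,-16,2],"dr": [0,0,0.069],"fingers": 0},
    {"dp": [-52,-12,2],"dr": [0,0,0.069],"fingers": 0},
    {"dp": [-52,-9,2],"dr": [0,0,0.069],"fingers": 0},
    {"dp": [-53,-5,2],"dr": [0,0,0.069],"fingers": 0},
    {"dp": [-53,-1,2],"dr": [0,0,0.069],"fingers": 0}
  ]
}}

```text
time_s: 1.35
tool_pos: [0.4867, 0.225, 0.2023]
tool_rot: [-180.0, -0.0, 127.2]
force: [-0.2, 0.8, 0.3]
grip_width: 0.0872
grasp_force: 0.0
```

```bash
cat > look.py <<'E'
import sys,pickle
from cell import env
from h import *
n=sys.argv[1]
o=env.get_obs(); m=env.camera_model("wrist"); im=env.read_camera("wrist")
cv2.imwrite(f"pics/{n}.png",im[:,:,::-1]); pickle.dump((o,m),open(f"pics/{n}.pkl","wb"))
E
python3 look.py w1; python3 - <<'E'
from cell import env
from h import *
import pickle
o,m=pickle.load(open("pics/w1.pkl","rb")); im=cv2.imread("pics/w1.png")[:,:,::-1].copy()
print("pred",proj(m,(.487,.226,.016)))
for c,s in blobs(im,(8,200,120),(20,255,255),60)[0]: print(c,s,onplane(m,c,.02))
plan(env.get_obs(),(.53,.016,.2),127.3,5)
E
```

```text
pred [279.66106852 194.17228656]
[280.4, 195.2] [269, 182, 24, 27, 451] [0.48800348 0.22613331 0.02      ]
t 1.4 at [0.4917 0.2167 0.2023] [-180.      0.33  126.48] F [ 4.  -5.2  0.6] dr/row [-0.     0.001 -0.003]
0 [-36.8 -17.7   0.7]
1 [-36.8 -17.8   0.6]
2 [-36.7 -17.9   0.6]
3 [-36.7 -18.    0.5]
4 [-36.6 -18.1   0.5]
```

Emit:
{"fn": "step_arm", "kwargs": {
  "moves": [
    {"dp": [-46,-22,0],"dr": [0,0,0],"fingers": 0},
    {"dp": [-46,-22,0],"dr": [0,0,0],"fingers": 0},
    {"dp": [-46,-22,0],"dr": [0,0,0],"fingers": 0},
    {"dp": [-46,-22,0],"dr": [0,0,0],"fingers": 0},
    {"dp": [0,0,0],"dr": [0,0,0],"fingers": 0}
  ]
}}

```text
time_s: 2.02
tool_pos: [0.5277, 0.0216, 0.2025]
tool_rot: [-179.9, 0.1, 126.8]
force: [0.5, 0.0, -0.2]
grip_width: 0.0869
grasp_force: 0.0
```

```bash
python3 look.py w2; python3 - <<'E'
from cell import env
from h import *
plan(env.get_obs(),(.456,-.229,.2),127.3,5)
E
```

```text
t 2.08 at [0.5274 0.025  0.2024] [-1.7999e+02 -2.0000e-02  1.2706e+02] F [ 0.1  1.1 -0.3] dr/row [-0.    -0.    -0.001]
0 [-31.9 -42.    0.5]
1 [-31.9 -42.    0.5]
2 [-31.9 -42.1   0.5]
3 [-31.8 -42.1   0.5]
4 [-31.8 -42.1   0.5]
```

View pics/w2.png

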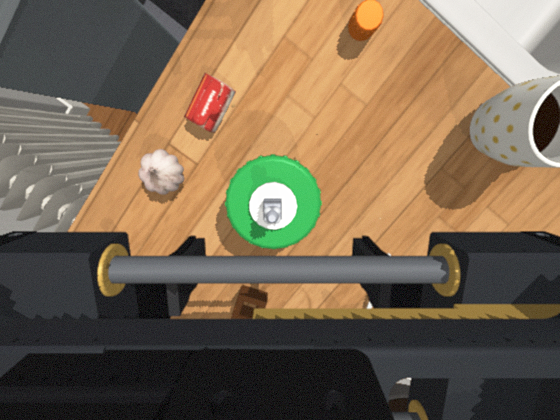

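The wrist view shows the chopper lid at (273,202), white boss, with the grey square shaft at about (271,211); garlic (161,172), tea carton (210,103). I need a closer look at the shaft's turn.

```bash
python3 - <<'E'
from h import *
import pickle
o,m=pickle.load(open("pics/w2.pkl","rb")); im=cv2.imread("pics/w2.png")
c=im[170:240,230:320]; cv2.imwrite("pics/w2c.png",cv2.resize(c,None,fx=8,fy=8,interpolation=cv2.INTER_CUBIC))
rgb=im[:,:,::-1].copy()
for nm,lo,hi,z in (("green",(50,120,40),(75,255,255),.072),):
  hsv=cv2.cvtColor(rgb,cv2.COLOR_RGB2HSV)
  k=cv2.inRange(hsv,lo,hi); cs,_=cv2.findContours(k,cv2.RETR_EXTERNAL,cv2.CHAIN_APPROX_NONE)
  c=max(cs,key=cv2.contourArea); P=np.array([onplane(m,p[0],z)[:2] for p in cv2.convexHull(c)])
  (x,y),r=cv2.minEnclosingCircle((P*1000).astype(np.float32)); print(nm,x,y,r)
s=onplane(m,(271.5,211),.1); print(s)
b=np.array([.5200,.0155])
E
```

```text
green 521.808349609375 19.037151336669922 49.631900787353516
[0.52187809 0.01752862 0.1       ]
```

View pics/w2c.png

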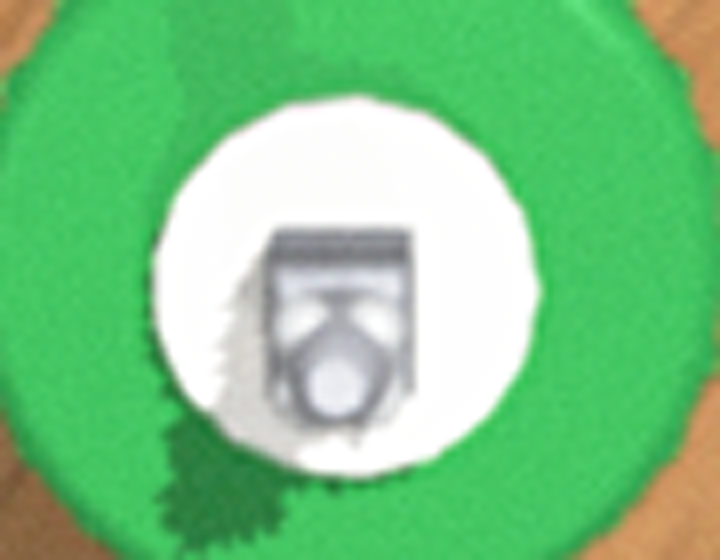

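The crop shows the boss centred at crop (347,286) and shaft sides parallel to the image axes, so the shaft is aligned with tool yaw ≈127° (within a couple of degrees). Now on to the crank.

Emit:
{"fn": "step_arm", "kwargs": {
  "moves": [
    {"dp": [-40,-52,0],"dr": [0,0,0],"fingers": 0},
    {"dp": [-40,-52,0],"dr": [0,0,0],"fingers": 0},
    {"dp": [-40,-52,0],"dr": [0,0,0],"fingers": 0},
    {"dp": [-40,-52,5],"dr": [0,0,0],"fingers": 0},
    {"dp": [0,0,0],"dr": [0,0,0],"fingers": 0}
  ]
}}

```text
time_s: 2.7
tool_pos: [0.4604, -0.2181, 0.1977]
tool_rot: [-179.9, 0.0, 126.9]
force: [-0.2, 0.2, 0.2]
grip_width: 0.0869
grasp_force: 0.0
```

```bash
python3 look.py w3; python3 - <<'E'
from cell import env
from h import *
import pickle
o,m=pickle.load(open("pics/w2.pkl","rb"))
print("boss",onplane(m,(273.4,205.75),.08),"tip",onplane(m,(271.6,218.1),.125))
plan(env.get_obs(),(.456,-.229,.1),127.3,5)
E
```

```text
boss [0.52276134 0.01869028 0.08      ] tip [0.52243321 0.01799146 0.125     ]
t 2.75 at [ 0.4618 -0.2147  0.1976] [ 1.7998e+02 -5.0000e-02  1.2715e+02] F [0.5 0.5 0. ] dr/row [ 0.    -0.    -0.001]
0 [-1.6 -2.7 19.5]
1 [-1.6 -2.7 19.5]
2 [-1.6 -2.7 19.5]
3 [-1.6 -2.7 19.5]
4 [-1.6 -2.7 19.5]
```

View pics/w3.png

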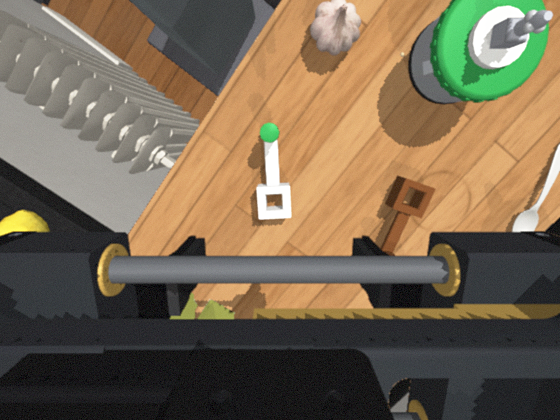

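White crank hub at (273,201), grip (270,132), pointing up the image; brown look-alike at (410,195) is ignored.

```bash
cat > crank.py <<'E'
import sys,pickle
from cell import env
from h import *
n=sys.argv[1]
o,m=pickle.load(open(f"pics/{n}.pkl","rb")); im=cv2.imread(f"pics/{n}.png")
hsv=cv2.cvtColor(im,cv2.COLOR_BGR2HSV)
k=cv2.inRange(hsv,(0,0,185),(180,45,255)); k[:,:220]=0; k[235:]=0; k[:,350:]=0
cs,h=cv2.findContours(k,cv2.RETR_CCOMP,cv2.CHAIN_APPROX_NONE)
for c,hh in zip(cs,h[0]):
    a=cv2.contourArea(c)
    if a<60: continue
    P=np.array([onplane(m,p[0],.026)[:2] for p in c]); 
    print("hole" if hh[3]>=0 else "outer",a,cv2.minAreaRect((P*1000).astype(np.float32)),cv2.boundingRect(c))
g=cv2.inRange(hsv,(50,120,60),(75,255,255)); g[:,330:]=0; g[190:]=0
M=cv2.moments(g,True); u=(M["m10"]/M["m00"],M["m01"]/M["m00"]); print("grip",M["m00"],u,onplane(m,u,.052))
E
python3 crank.py w3
```

```text
outer 1619.5 ((442.6984558105469, -207.42369079589844), (39.26288604736328, 90.581787109375), 39.788150787353516) (256, 140, 35, 80)
hole 227.5 ((458.6354675292969, -225.54940795898438), (21.13526153564453, 19.19156837463379), 36.8599967956543) (265, 193, 19, 17)
outer 730.0 ((394.47552490234375, -40.57756042480469), (34.58154296875, 38.034793853759766), 40.23758316040039) (315, 0, 35, 43)
grip 283.0 (268.85865724381625, 132.25441696113074) [ 0.40858476 -0.16629815  0.052     ]
```

```bash
python3 - <<'E'
from cell import env
from h import *
plan(env.get_obs(),(.459,-.2262,.09),130,4)
E
```

```text
t 2.75 at [ 0.4618 -0.2147  0.1976] [ 1.7998e+02 -5.0000e-02  1.2715e+02] F [0.5 0.5 0. ] dr/row [ 0.    -0.    -0.012]
0 [-1.9 -2.3 26.9]
1 [-1.9 -2.3 26.9]
2 [-1.8 -2.4 26.9]
3 [-1.8 -2.4 26.9]
```

Emit:
{"fn": "step_arm", "kwargs": {
  "moves": [
    {"dp": [-2,-2.3,27],"dr": [0,0,-0.0125],"fingers": 0},
    {"dp": [-2,-2.3,27],"dr": [0,0,-0.0125],"fingers": 0},
    {"dp": [-2,-2.3,27],"dr": [0,0,-0.0125],"fingers": 0},
    {"dp": [-2,-2.3,27],"dr": [0,0,-0.0125],"fingers": 0},
    {"dp": [0,0,0],"dr": [0,0,0],"fingers": 0}
  ]
}}

```text
time_s: 3.38
tool_pos: [0.4594, -0.223, 0.0878]
tool_rot: [-179.9, -0.3, 130.4]
force: [0.0, 0.1, 0.8]
grip_width: 0.0872
grasp_force: 0.0
```

```bash
python3 look.py w4; python3 crank.py w4;python3 - <<'E'
from cell import env
from h import *
plan(env.get_obs(),(.459,-.2262,.004),130,4)
E
```

```text
outer 2276.5 ((437.8998718261719, -201.78753662109375), (38.8199348449707, 76.81204223632812), 40.38859558105469) (252, 136, 49, 99)
grip 703.0 (276.33428165007115, 123.2275960170697) [ 0.408618   -0.16605206  0.052     ]
t 3.42 at [ 0.4604 -0.2239  0.0892] [-1.7995e+02 -1.1000e-01  1.3034e+02] F [0.4 0.1 1.3] dr/row [-0.    -0.     0.001]
0 [-0.3 -0.6 21.3]
1 [-0.2 -0.6 21.3]
2 [-0.2 -0.6 21.3]
3 [-0.2 -0.6 21.3]
```

View pics/w4.png

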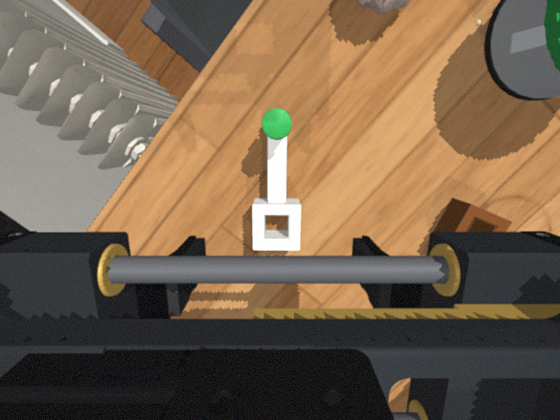

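Aligned: hub at (276,225) and grip at (276,123). Descending.

Emit:
{"fn": "step_arm", "kwargs": {
  "moves": [
    {"dp": [-0.5,-0.6,21],"dr": [0,0,0],"fingers": 0},
    {"dp": [0,-0.6,21],"dr": [0,0,0],"fingers": 0},
    {"dp": [0,-0.6,21],"dr": [0,0,0],"fingers": 0},
    {"dp": [0,-0.6,21],"dr": [0,0,0],"fingers": 0.2},
    {"dp": [0,0,0],"dr": [0,0,0],"fingers": 0.3}
  ]
}}

```text
time_s: 4.05
tool_pos: [0.4589, -0.2268, 0.0057]
tool_rot: [-180.0, -0.1, 130.3]
force: [-0.4, 0.5, 0.0]
grip_width: 0.0745
grasp_force: 0.0
```

Emit:
{"fn": "step_arm", "kwargs": {
  "moves": [
    {"dp": [0,0,0],"dr": [0,0,0],"fingers": 0.45},
    {"dp": [0,0,0],"dr": [0,0,0],"fingers": 0.6},
    {"dp": [0,0,0],"dr": [0,0,0],"fingers": 0.8},
    {"dp": [0,0,0],"dr": [0,0,0],"fingers": 0.8},
    {"dp": [0,0,0],"dr": [0,0,0],"fingers": 0.8}
  ],
  "squeeze": 30
}}

```text
time_s: 4.68
tool_pos: [0.4591, -0.2282, 0.0063]
tool_rot: [179.9, 0.0, 130.2]
force: [0.4, 2.0, 3.8]
grip_width: 0.0378
grasp_force: 30.0
```

Emit:
{"fn": "step_arm", "kwargs": {
  "moves": [
    {"dp": [0,0,-25],"dr": [0,0,0],"fingers": 0.8},
    {"dp": [0,0,-35],"dr": [0,0,0],"fingers": 0.8},
    {"dp": [0,0,-35],"dr": [0,0,0],"fingers": 0.8},
    {"dp": [0,0,-35],"dr": [0,0,0],"fingers": 0.8},
    {"dp": [0,0,-25],"dr": [0,0,0],"fingers": 0.8}
  ]
}}

```text
time_s: 5.3
tool_pos: [0.4585, -0.2286, 0.1621]
tool_rot: [180.0, 0.0, 130.1]
force: [0.1, 0.6, -1.1]
grip_width: 0.0376
grasp_force: 30.0
```

```bash
python3 - <<'E'
from cell import env
from h import *
plan(env.get_obs(),(.4,.018,.160),127.3,5)
plan(env.get_obs(),(.522,.018,.160),127.3,8)
E
```

```text
t 5.3 at [ 0.4585 -0.2286  0.1621] [1.7996e+02 4.0000e-02 1.3014e+02] F [ 0.1  0.6 -1.1] dr/row [0.   0.   0.01]
0 [45.2 22.8  0.4]
1 [45.5 22.4  0.4]
2 [45.7 21.9  0.4]
3 [45.9 21.5  0.4]
4 [46.1 21.   0.4]
t 5.3 at [ 0.4585 -0.2286  0.1621] [1.7996e+02 4.0000e-02 1.3014e+02] F [ 0.1  0.6 -1.1] dr/row [0.    0.    0.006]
0 [18.4 25.9  0.3]
1 [18.6 25.8  0.3]
2 [18.8 25.7  0.3]
3 [18.9 25.6  0.3]
4 [19.1 25.5  0.3]
5 [19.2 25.3  0.3]
6 [19.4 25.2  0.3]
7 [19.6 25.1  0.3]
```

Emit:
{"fn": "step_arm", "kwargs": {
  "moves": [
    {"dp": [39,30,0],"dr": [0,0,0.012],"fingers": 0.8},
    {"dp": [39,30,0],"dr": [0,0,0.012],"fingers": 0.8},
    {"dp": [39,30,0],"dr": [0,0,0.012],"fingers": 0.8},
    {"dp": [39,30,0],"dr": [0,0,0.012],"fingers": 0.8},
    {"dp": [0,0,0],"dr": [0,0,0],"fingers": 0.8}
  ]
}}

```text
time_s: 5.92
tool_pos: [0.4527, -0.0276, 0.1603]
tool_rot: [-180.0, -0.1, 127.8]
force: [0.5, -1.3, -1.0]
grip_width: 0.0379
grasp_force: 30.0
```

Emit:
{"fn": "step_arm", "kwargs": {
  "moves": [
    {"dp": [0,0,0],"dr": [0,0,0],"fingers": 0.8},
    {"dp": [0,0,0],"dr": [0,0,0],"fingers": 0.8},
    {"dp": [0,0,0],"dr": [0,0,0],"fingers": 0.8},
    {"dp": [0,0,0],"dr": [0,0,0],"fingers": 0.8},
    {"dp": [0,0,0],"dr": [0,0,0],"fingers": 0.8}
  ]
}}

```text
time_s: 6.55
tool_pos: [0.4532, -0.0318, 0.1608]
tool_rot: [180.0, -0.0, 127.4]
force: [-0.2, -0.1, -0.2]
grip_width: 0.0377
grasp_force: 30.0
```

```bash
python3 look.py w5; python3 - <<'E'
from cell import env
from h import *
import pickle
o,m=pickle.load(open("pics/w5.pkl","rb")); print(o["tool_pos"],o["tool_rot"],env.get_obs()["tool_pos"])
im=cv2.imread("pics/w5.png"); u=proj(m,(.522,.018,.1)); print(u)
x0,y0=[int(v) for v in u-np.array([50,37])]
x0=max(x0,0); c=im[y0:y0+75,x0:x0+100]; print(x0,y0)
cv2.imwrite("pics/w5c.png",np.hstack([cv2.resize(c,(800,600),interpolation=cv2.INTER_CUBIC)]))
E
```

```text
[ 0.45317912 -0.03177534  0.16078063] [ 1.79998302e+02 -2.97849376e-03  1.27384485e+02] [ 0.4532065  -0.03168456  0.16081618]
[384.99092119 226.79372167]
334 189
```

View pics/w5c.png

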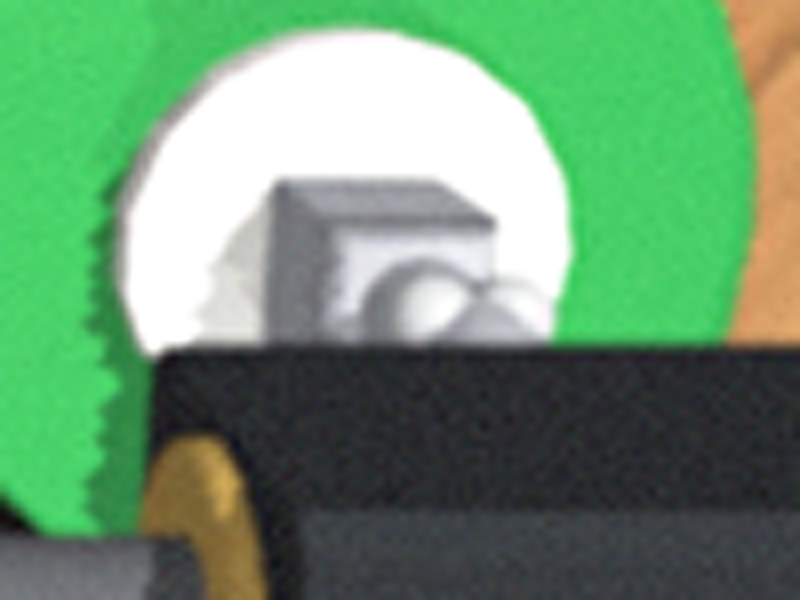

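The crop shows the still view of boss and shaft: shaft base corners at crop (275,180) and (437,178), left base edge running to (265,340), boss rim topping at (355,28).

```bash
python3 - <<'E'
from h import *
import pickle
from scipy.optimize import least_squares
o,m=pickle.load(open("pics/w5.pkl","rb"))
f=lambda p,z: onplane(m,(334+(p[0]+.5)/8-.5,189+(p[1]+.5)/8-.5),z)[:2]
a,b,c=f((275,180),.08),f((437,178),.08),f((265,340),.08)
print("edges",np.degrees(np.arctan2(*(b-a)[::-1])),np.linalg.norm(b-a),np.degrees(np.arctan2(*(c-a)[::-1])))
d,e=f((330,222),.097),f((495,225),.097); print("upper edge",np.degrees(np.arctan2(*(e-d)[::-1])),np.linalg.norm(e-d))
# centre from back edge midpoint: 9 mm toward tool -x
yaw=np.radians(127.4); tx=np.array([np.cos(yaw),np.sin(yaw)])
print("centre from base edge",(a+b)/2-.009*tx,"upper",(d+e)/2-.009*tx)
im=cv2.imread("pics/w5.png"); hsv=cv2.cvtColor(im,cv2.COLOR_BGR2HSV)
g=cv2.inRange(hsv,(50,100,40),(75,255,255))
def circ(P,r):
    s=least_squares(lambda q: np.hypot(P[:,0]-q[0],P[:,1]-q[1])-r,P.mean(0),loss="soft_l1",f_scale=.0005); return s.x,np.abs(s.fun).mean()
P=np.array([f(p,.08) for p in ((215,90),(270,52),(355,30),(450,50),(520,110),(565,190),(572,260))]); print("boss",circ(P,.024))
cs,_=cv2.findContours(g,cv2.RETR_EXTERNAL,cv2.CHAIN_APPROX_NONE); C=max(cs,key=cv2.contourArea)[:,0]
C=C[C[:,1]<215]; P=np.array([onplane(m,p,.072)[:2] for p in C]); print("lid",circ(P,.05))
E
```

```text
edges 38.07981609121791 0.017404401871208775 -51.829182675599085
upper edge 36.273563195638516 0.016611638051355813
centre from base edge [0.52287196 0.01751634] upper [0.52316012 0.01728446]
boss (array([0.52212934, 0.01804225]), np.float64(0.0003183900602356793))
lid (array([0.5204831 , 0.01604958]), np.float64(0.007912279245176105))
```

```bash
python3 - <<'E'
from h import *
import pickle
o,m=pickle.load(open("pics/w5.pkl","rb"))
im=cv2.imread("pics/w5.png"); hsv=cv2.cvtColor(im,cv2.COLOR_BGR2HSV)
g=cv2.inRange(hsv,(50,100,40),(75,255,255)); n,l,s,c=cv2.connectedComponentsWithStats(g)
R=Rot.from_euler("xyz",o["tool_rot"],degrees=True)
for i in range(1,n):
    if s[i][4]>100:
        X=onplane(m,c[i],o["tool_pos"][2]-.0063+.052); print(s[i],c[i],X,"in tool mm",R.inv().apply(X-o["tool_pos"])*1000)
k=cv2.inRange(hsv,(0,0,170),(180,45,255)); k[:,:240]=0; k[:,320:]=0
n,l,s,c=cv2.connectedComponentsWithStats(k)
print([ (s[i],c[i]) for i in range(1,n) if s[i][4]>100])
cv2.imwrite("pics/w5b.png",im)
E
```

```text
[ 253   75   52   56 2177] [278.36839688 102.38493339] [0.40457781 0.03145884 0.20648063] in tool mm [ 79.75573091  -0.22291839 -45.69586063]
[ 316  160  112   96 5259] [368.16600114 199.94523674] [0.45653194 0.02383872 0.20648063] in tool mm [ 42.15644756  36.43210426 -45.69672864]
[(array([ 241,  126,   75,  130, 4929], dtype=int32), array([278.61493203, 202.90302293])), (array([240, 157,  18,  41, 458], dtype=int32), array([246.38209607, 176.84497817])), (array([ 243,  284,   71,   15, 1012], dtype=int32), array([277.83102767, 290.7243083 ]))]
```

View pics/w5b.png

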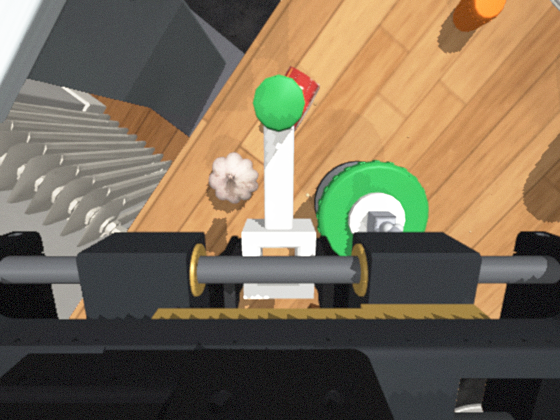

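Held crank hangs straight: grip at (278,102), hub at (278,260), offset ≈ +0.8 mm in tool x. Moving over the shaft.

Emit:
{"fn": "step_arm", "kwargs": {
  "moves": [
    {"dp": [-0.7,20,0],"dr": [0,0,0],"fingers": 0.8},
    {"dp": [-1,25,0],"dr": [0,0,0],"fingers": 0.8},
    {"dp": [-1,25,0],"dr": [0,0,0],"fingers": 0.8},
    {"dp": [-1,15,0],"dr": [0,0,0],"fingers": 0.8},
    {"dp": [0,0,0],"dr": [0,0,0],"fingers": 0.8}
  ]
}}

```text
time_s: 7.22
tool_pos: [0.5232, 0.0175, 0.1606]
tool_rot: [-180.0, 0.0, 127.5]
force: [0.5, -0.5, -0.8]
grip_width: 0.0376
grasp_force: 30.0
```

Emit:
{"fn": "step_arm", "kwargs": {
  "moves": [
    {"dp": [0,0,6],"dr": [0,0,0],"fingers": 0.8},
    {"dp": [0,0,6],"dr": [0,0,0],"fingers": 0.8},
    {"dp": [0,0,0],"dr": [0,0,0],"fingers": 0.8},
    {"dp": [0,0,0],"dr": [0,0,0],"fingers": 0.8},
    {"dp": [0,0,0],"dr": [0,0,0],"fingers": 0.8}
  ]
}}

```text
time_s: 7.85
tool_pos: [0.523, 0.0171, 0.149]
tool_rot: [180.0, 0.0, 127.4]
force: [0.1, 0.7, -0.9]
grip_width: 0.0379
grasp_force: 30.0
```

```bash
python3 - <<'E'
from cell import env
from h import *
plan(env.get_obs(),(.523,.017,.1495),127.3,1)
E
```

```text
t 7.85 at [0.523  0.0171 0.149 ] [1.7997e+02 1.0000e-02 1.2741e+02] F [ 0.1  0.7 -0.9] dr/row [0.    0.    0.002]
0 [-0.1 -0.1 -0.5]
```

Emit:
{"fn": "step_arm", "kwargs": {
  "moves": [
    {"dp": [0,0,8],"dr": [0,0,0],"fingers": 0.8},
    {"dp": [0,0,8],"dr": [0,0,0],"fingers": 0.8},
    {"dp": [0,0,8],"dr": [0,0,0],"fingers": 0.8},
    {"dp": [0,0,8],"dr": [0,0,0],"fingers": 0.8},
    {"dp": [0,0,4],"dr": [0,0,0],"fingers": 0.8}
  ]
}}

```text
time_s: 8.48
tool_pos: [0.5226, 0.0171, 0.112]
tool_rot: [-180.0, -0.0, 127.4]
force: [0.1, -0.4, -0.5]
grip_width: 0.038
grasp_force: 30.0
```

Emit:
{"fn": "step_arm", "kwargs": {
  "moves": [
    {"dp": [0,0,4],"dr": [0,0,0],"fingers": 0.8},
    {"dp": [0,0,4],"dr": [0,0,0],"fingers": 0.8},
    {"dp": [0,0,4],"dr": [0,0,0],"fingers": 0.8},
    {"dp": [0,0,0],"dr": [0,0,0],"fingers": 0.8},
    {"dp": [0,0,0],"dr": [0,0,0],"fingers": 0.8}
  ]
}}

```text
time_s: 9.1
tool_pos: [0.5231, 0.0172, 0.1009]
tool_rot: [180.0, 0.0, 127.4]
force: [-0.3, -0.5, -0.6]
grip_width: 0.0376
grasp_force: 30.0
```

Emit:
{"fn": "step_arm", "kwargs": {
  "moves": [
    {"dp": [0,0,4],"dr": [0,0,0],"fingers": 0.8},
    {"dp": [0,0,4],"dr": [0,0,0],"fingers": 0.8},
    {"dp": [0,0,4],"dr": [0,0,0],"fingers": 0.8},
    {"dp": [0,0,2],"dr": [0,0,0],"fingers": 0.8},
    {"dp": [0,0,0],"dr": [0,0,0],"fingers": 0.8}
  ]
}}

```text
time_s: 9.72
tool_pos: [0.5229, 0.0171, 0.0867]
tool_rot: [-180.0, -0.0, 127.4]
force: [-0.7, -0.5, -1.8]
grip_width: 0.0374
grasp_force: 30.0
```

Emit:
{"fn": "step_arm", "kwargs": {
  "moves": [
    {"dp": [0,0,1],"dr": [0,0,0],"fingers": 0.8},
    {"dp": [0,0,0.5],"dr": [0,0,0],"fingers": 0.8},
    {"dp": [0,0,0.5],"dr": [0,0,0],"fingers": 0.8},
    {"dp": [0,0,0],"dr": [0,0,0],"fingers": 0.8},
    {"dp": [0,0,0],"dr": [0,0,0],"fingers": 0.8}
  ]
}}

```text
time_s: 10.35
tool_pos: [0.5231, 0.0172, 0.0863]
tool_rot: [180.0, -0.0, 127.4]
force: [-3.8, -0.1, 9.3]
grip_width: 0.0378
grasp_force: 30.0
```

Seated (TCP 86.3 mm, push 9 N). Releasing and rising.

Emit:
{"fn": "step_arm", "kwargs": {
  "moves": [
    {"dp": [0,0,-1.5],"dr": [0,0,0],"fingers": 0.4},
    {"dp": [0,0,0],"dr": [0,0,0],"fingers": 0.3},
    {"dp": [0,0,0],"dr": [0,0,0],"fingers": 0.3},
    {"dp": [0,0,0],"dr": [0,0,0],"fingers": 0.3},
    {"dp": [0,0,0],"dr": [0,0,0],"fingers": 0.3}
  ]
}}

```text
time_s: 10.98
tool_pos: [0.5229, 0.0172, 0.0862]
tool_rot: [-180.0, -0.0, 127.4]
force: [1.1, -0.9, -0.1]
grip_width: 0.0607
grasp_force: 0.0
```

Emit:
{"fn": "step_arm", "kwargs": {
  "moves": [
    {"dp": [0,0,-15],"dr": [0,0,0],"fingers": 0.3},
    {"dp": [0,0,-25],"dr": [0,0,0],"fingers": 0.3},
    {"dp": [0,0,-30],"dr": [0,0,0],"fingers": 0.3},
    {"dp": [0,0,-30],"dr": [0,0,0],"fingers": 0.3},
    {"dp": [0,0,0],"dr": [0,0,0],"fingers": 0.3}
  ]
}}

```text
time_s: 11.6
tool_pos: [0.525, 0.0172, 0.1898]
tool_rot: [179.7, 0.1, 127.4]
force: [-1.0, 1.0, -0.5]
grip_width: 0.0613
grasp_force: 0.0
```

```bash
python3 look.py w6; python3 - <<'E'
from cell import env
from h import *
import pickle
o,m=pickle.load(open("pics/w6.pkl","rb")); print(o["time_s"],o["tool_pos"],o["grasp_force"],o["grip_width"])
im=cv2.imread("pics/w6.png"); hsv=cv2.cvtColor(im,cv2.COLOR_BGR2HSV)
g=cv2.inRange(hsv,(50,100,40),(75,255,255)); n,l,s,c=cv2.connectedComponentsWithStats(g)
t=np.radians(127.4); print("expect grip",proj(m,(.5225+.079*np.cos(t),.0177+.079*np.sin(t),.132)),[ (s[i],c[i]) for i in range(1,n) if s[i][4]>100])
plan(env.get_obs(),(.488,.226,.18),127.4,5)
E
```

```text
11.6 [0.52498878 0.01722301 0.18978091] 0.0 0.06128697808745805
expect grip [276.14168316 117.62577429] [(array([263, 104,  27,  29, 587], dtype=int32), array([275.77001704, 117.68143101])), (array([ 227,  155,  100,   97, 4663], dtype=int32), array([276.76474373, 202.32168132]))]
t 11.65 at [0.5238 0.0172 0.1879] [1.7983e+02 6.0000e-02 1.2741e+02] F [-0.8  0.4 -0.8] dr/row [0.001 0.    0.   ]
0 [37.5 19.7  1.6]
1 [37.5 19.7  1.6]
2 [37.5 19.7  1.6]
3 [37.5 19.7  1.6]
4 [37.5 19.7  1.6]
```

View pics/w6.png

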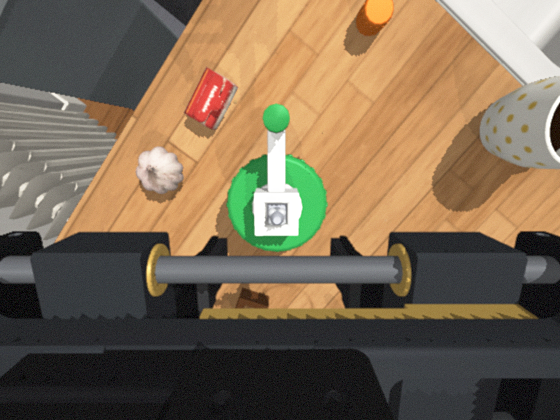

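The crank sits seated, grip at (276,118) exactly where expected. Now the cap.

Emit:
{"fn": "step_arm", "kwargs": {
  "moves": [
    {"dp": [47,24.5,0],"dr": [0,0,0],"fingers": 0.2},
    {"dp": [47,24.5,0],"dr": [0,0,0],"fingers": 0.2},
    {"dp": [47,24.5,10],"dr": [0,0,0],"fingers": 0.2},
    {"dp": [47,24.5,30],"dr": [0,0,0],"fingers": 0.2},
    {"dp": [0,0,20],"dr": [0,0,0],"fingers": 0.2}
  ]
}}

```text
time_s: 12.28
tool_pos: [0.4834, 0.231, 0.1238]
tool_rot: [-179.9, -0.1, 127.9]
force: [-0.3, -1.0, 0.2]
grip_width: 0.0696
grasp_force: 0.0
```

Emit:
{"fn": "step_arm", "kwargs": {
  "moves": [
    {"dp": [0,0,0],"dr": [0,0,0],"fingers": 0.2},
    {"dp": [0,0,0],"dr": [0,0,0],"fingers": 0.2},
    {"dp": [0,0,0],"dr": [0,0,0],"fingers": 0.2},
    {"dp": [0,0,0],"dr": [0,0,0],"fingers": 0.2},
    {"dp": [0,0,0],"dr": [0,0,0],"fingers": 0.2}
  ]
}}

```text
time_s: 12.9
tool_pos: [0.4868, 0.2259, 0.1268]
tool_rot: [180.0, -0.0, 127.4]
force: [-0.3, 0.6, -0.2]
grip_width: 0.0698
grasp_force: 0.0
```

```bash
python3 look.py w7; python3 - <<'E'
from cell import env
from h import *
import pickle
o,m=pickle.load(open("pics/w7.pkl","rb")); print(o["time_s"],o["tool_pos"])
im=cv2.imread("pics/w7.png"); hsv=cv2.cvtColor(im,cv2.COLOR_BGR2HSV)
print("exp top",proj(m,(.488,.226,.032)))
u0=proj(m,(.488,.226,.032)); x,y=int(u0[0]),int(u0[1])
print(hsv[y-30:y+30:6,x].tolist())
k=cv2.inRange(hsv,(8,200,120),(20,255,255)); k[:,:200]=0;k[:,360:]=0; k[250:]=0
n,l,s,c=cv2.connectedComponentsWithStats(k)
for i in range(1,n):
    if s[i][4]>100:print(s[i],c[i],onplane(m,c[i],.022))
# top face: brighter
E
```

```text
12.9 [0.48679194 0.22594116 0.12675448]
exp top [279.92635871 214.20209519]
[[15, 129, 174], [15, 126, 184], [13, 217, 174], [14, 199, 247], [14, 205, 246], [14, 207, 245], [14, 197, 247], [13, 208, 247], [16, 130, 131], [16, 133, 180]]
[265 193  31  35 809] [279.93201483 210.6328801 ] [0.48751085 0.22672063 0.022     ]
```

```bash
python3 - <<'E'
from cell import env
from h import *
import pickle
o,m=pickle.load(open("pics/w7.pkl","rb")); im=cv2.imread("pics/w7.png"); hsv=cv2.cvtColor(im,cv2.COLOR_BGR2HSV)
k=cv2.inRange(hsv,(8,150,215),(20,255,255)); k[:,:250]=0;k[:,310:]=0; k[240:]=0;k[:180]=0
cs,_=cv2.findContours(k,cv2.RETR_EXTERNAL,cv2.CHAIN_APPROX_NONE); C=max(cs,key=cv2.contourArea)[:,0]
P=np.array([onplane(m,p,.032)[:2] for p in C]); (x,y),r=cv2.minEnclosingCircle((P*1000).astype(np.float32)); print(x,y,r,cv2.boundingRect(C))
plan(env.get_obs(),(x/1000,y/1000,.004),127.4,4)
E
```

```text
488.00616455078125 227.9036102294922 14.535941123962402 (266, 197, 31, 31)
t 12.95 at [0.4868 0.226  0.1267] [179.96  -0.   127.4 ] F [-1.2 -1.8  0.6] dr/row [ 0. -0. -0.]
0 [ 0.2  0.5 30.7]
1 [ 0.2  0.5 30.7]
2 [ 0.2  0.5 30.7]
3 [ 0.2  0.5 30.7]
```

Emit:
{"fn": "step_arm", "kwargs": {
  "moves": [
    {"dp": [0.5,0.5,30],"dr": [0,0,0],"fingers": 0.2},
    {"dp": [0.3,0.5,31],"dr": [0,0,0],"fingers": 0.2},
    {"dp": [0,0.5,31],"dr": [0,0,0],"fingers": 0.2},
    {"dp": [0,0,30.5],"dr": [0,0,0],"fingers": 0.3},
    {"dp": [0,0,0],"dr": [0,0,0],"fingers": 0.4}
  ]
}}

```text
time_s: 13.58
tool_pos: [0.4868, 0.2273, 0.0026]
tool_rot: [-179.9, 0.0, 127.4]
force: [-0.0, -1.0, 0.4]
grip_width: 0.0579
grasp_force: 0.0
```

Emit:
{"fn": "step_arm", "kwargs": {
  "moves": [
    {"dp": [0,0,0],"dr": [0,0,0],"fingers": 0.55},
    {"dp": [0,0,0],"dr": [0,0,0],"fingers": 0.7},
    {"dp": [0,0,0],"dr": [0,0,0],"fingers": 0.9},
    {"dp": [0,0,0],"dr": [0,0,0],"fingers": 0.9},
    {"dp": [0,0,0],"dr": [0,0,0],"fingers": 0.9}
  ],
  "squeeze": 50
}}

```text
time_s: 14.2
tool_pos: [0.4875, 0.2278, 0.0043]
tool_rot: [180.0, -0.0, 127.4]
force: [0.1, 0.1, 2.6]
grip_width: 0.0295
grasp_force: 50.1
```

Emit:
{"fn": "step_arm", "kwargs": {
  "moves": [
    {"dp": [0,0,-20],"dr": [0,0,0],"fingers": 0.9},
    {"dp": [0,0,-35],"dr": [0,0,0],"fingers": 0.9},
    {"dp": [0,0,-40],"dr": [0,0,0],"fingers": 0.9},
    {"dp": [0,0,-40],"dr": [0,0,0],"fingers": 0.9},
    {"dp": [0,0,-25],"dr": [0,0,0],"fingers": 0.9}
  ]
}}

```text
time_s: 14.82
tool_pos: [0.4878, 0.2278, 0.1658]
tool_rot: [179.9, 0.0, 127.4]
force: [-0.0, 0.1, -0.9]
grip_width: 0.0296
grasp_force: 50.1
```

```bash
python3 look.py w8; python3 - <<'E'
from cell import env
from h import *
plan(env.get_obs(),(.5225,.0177,.155),127.4,5)
E
```

```text
t 14.88 at [0.4893 0.2286 0.1687] [1.7961e+02 1.0000e-02 1.2740e+02] F [2.2 0.9 2.5] dr/row [0.001 0.    0.   ]
0 [-37.5 -20.4   2.6]
1 [-37.5 -20.4   2.6]
2 [-37.5 -20.4   2.7]
3 [-37.5 -20.3   2.7]
4 [-37.5 -20.3   2.7]
```

View pics/w8.png

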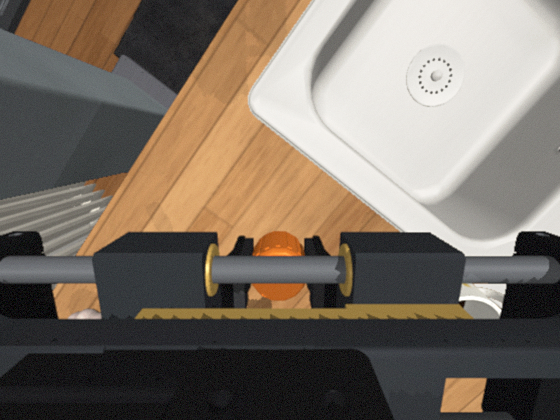

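Cap is held upright between the pads at (278,265). Moving over the stud.

Emit:
{"fn": "step_arm", "kwargs": {
  "moves": [
    {"dp": [-40,-21.5,0],"dr": [0,0,0],"fingers": 0.9},
    {"dp": [-50,-27,0],"dr": [0,0,0],"fingers": 0.9},
    {"dp": [-50,-27,0],"dr": [0,0,0],"fingers": 0.9},
    {"dp": [-40,-22,0],"dr": [0,0,0],"fingers": 0.9},
    {"dp": [-7,-4,0],"dr": [0,0,0],"fingers": 0.9}
  ]
}}

```text
time_s: 15.5
tool_pos: [0.5201, 0.0131, 0.1634]
tool_rot: [-180.0, 0.0, 127.0]
force: [0.1, 0.4, 0.2]
grip_width: 0.0295
grasp_force: 50.1
```

Emit:
{"fn": "step_arm", "kwargs": {
  "moves": [
    {"dp": [0,0,0],"dr": [0,0,0],"fingers": 0.9},
    {"dp": [0,0,0],"dr": [0,0,0],"fingers": 0.9},
    {"dp": [0,0,0],"dr": [0,0,0],"fingers": 0.9},
    {"dp": [0,0,0],"dr": [0,0,0],"fingers": 0.9},
    {"dp": [0,0,0],"dr": [0,0,0],"fingers": 0.9}
  ]
}}

```text
time_s: 16.12
tool_pos: [0.5203, 0.0178, 0.1638]
tool_rot: [180.0, -0.0, 127.5]
force: [-0.7, 0.1, -0.2]
grip_width: 0.0296
grasp_force: 50.1
```

```bash
python3 - <<'E'
from cell import env
from h import *
plan(env.get_obs(),(.5225,.0177,.135),127.4,4)
E
```

```text
t 16.12 at [0.5203 0.0178 0.1638] [179.99  -0.   127.46] F [-0.7  0.1 -0.2] dr/row [ 0. -0.  0.]
0 [-0.4  0.4  7.2]
1 [-0.4  0.4  7.2]
2 [-0.4  0.4  7.2]
3 [-0.4  0.4  7.2]
```

Emit:
{"fn": "step_arm", "kwargs": {
  "moves": [
    {"dp": [-0.5,0.5,7],"dr": [0,0,0],"fingers": 0.9},
    {"dp": [-0.5,0.5,7],"dr": [0,0,0],"fingers": 0.9},
    {"dp": [-0.3,0.7,7],"dr": [0,0,0],"fingers": 0.9},
    {"dp": [0,0,7],"dr": [0,0,0],"fingers": 0.9},
    {"dp": [0,0,0],"dr": [0,0,0],"fingers": 0.9}
  ]
}}

```text
time_s: 16.75
tool_pos: [0.5218, 0.0173, 0.135]
tool_rot: [-179.9, -0.0, 127.4]
force: [-0.5, -0.4, 0.2]
grip_width: 0.0292
grasp_force: 50.1
```

Emit:
{"fn": "step_arm", "kwargs": {
  "moves": [
    {"dp": [0,0,3],"dr": [0,0,0],"fingers": 0.9},
    {"dp": [0,0,3],"dr": [0,0,0],"fingers": 0.9},
    {"dp": [0,0,3],"dr": [0,0,0],"fingers": 0.9},
    {"dp": [0,0,2],"dr": [0,0,0],"fingers": 0.9},
    {"dp": [0,0,0],"dr": [0,0,0],"fingers": 0.9}
  ]
}}

```text
time_s: 17.38
tool_pos: [0.5223, 0.0174, 0.1247]
tool_rot: [-180.0, -0.0, 127.4]
force: [0.0, 0.6, -0.2]
grip_width: 0.0296
grasp_force: 50.1
```

Emit:
{"fn": "step_arm", "kwargs": {
  "moves": [
    {"dp": [0,0,2],"dr": [0,0,0],"fingers": 0.9},
    {"dp": [0,0,2],"dr": [0,0,0],"fingers": 0.9},
    {"dp": [0,0,2],"dr": [0,0,0],"fingers": 0.9},
    {"dp": [0,0,0],"dr": [0,0,0],"fingers": 0.9},
    {"dp": [0,0,0],"dr": [0,0,0],"fingers": 0.9}
  ],
  "squeeze": 60
}}

```text
time_s: 18.0
tool_pos: [0.5227, 0.0187, 0.12]
tool_rot: [179.9, -0.1, 127.5]
force: [-2.7, 2.7, 8.2]
grip_width: 0.0296
grasp_force: 60.3
```

Emit:
{"fn": "step_arm", "kwargs": {
  "moves": [
    {"dp": [0,0,2],"dr": [0,0,0],"fingers": 0.9},
    {"dp": [0,0,2],"dr": [0,0,0],"fingers": 0.9},
    {"dp": [0,0,1],"dr": [0,0,0],"fingers": 0.9},
    {"dp": [0,0,1],"dr": [0,0,0],"fingers": 0.9},
    {"dp": [0,0,0],"dr": [0,0,0],"fingers": 0.9}
  ]
}}

```text
time_s: 18.62
tool_pos: [0.5216, 0.0179, 0.1116]
tool_rot: [-179.9, -0.1, 127.4]
force: [1.1, 4.2, -8.2]
grip_width: 0.0297
grasp_force: 60.2
```

Emit:
{"fn": "step_arm", "kwargs": {
  "moves": [
    {"dp": [0,0,1],"dr": [0,0,0],"fingers": 0.9},
    {"dp": [0,0,1],"dr": [0,0,0],"fingers": 0.9},
    {"dp": [0,0,1],"dr": [0,0,0],"fingers": 0.9},
    {"dp": [0,0,0],"dr": [0,0,0],"fingers": 0.9},
    {"dp": [0,0,0],"dr": [0,0,0],"fingers": 0.9}
  ]
}}

```text
time_s: 19.25
tool_pos: [0.5224, 0.0176, 0.1104]
tool_rot: [180.0, -0.0, 127.4]
force: [-2.5, 4.6, 0.6]
grip_width: 0.0296
grasp_force: 60.3
```

Emit:
{"fn": "step_arm", "kwargs": {
  "moves": [
    {"dp": [0,0,1],"dr": [0,0,0],"fingers": 0.9},
    {"dp": [0,0,1],"dr": [0,0,0],"fingers": 0.9},
    {"dp": [0,0,1],"dr": [0,0,0],"fingers": 0.9},
    {"dp": [0,0,0],"dr": [0,0,0],"fingers": 0.9},
    {"dp": [0,0,0],"dr": [0,0,0],"fingers": 0.9}
  ]
}}

```text
time_s: 19.88
tool_pos: [0.5225, 0.0177, 0.1102]
tool_rot: [179.9, -0.1, 127.4]
force: [-9.9, 4.7, 19.2]
grip_width: 0.0292
grasp_force: 60.5
```

Emit:
{"fn": "step_arm", "kwargs": {
  "moves": [
    {"dp": [0,0,0.5],"dr": [0,0,0],"fingers": 0.9},
    {"dp": [0,0,0],"dr": [0,0,0],"fingers": 0.9},
    {"dp": [0,0,0],"dr": [0,0,0],"fingers": 0.9},
    {"dp": [0,0,0],"dr": [0,0,0],"fingers": 0.9},
    {"dp": [0,0,0],"dr": [0,0,0],"fingers": 0.9}
  ]
}}

```text
time_s: 20.5
tool_pos: [0.5225, 0.0176, 0.1102]
tool_rot: [179.9, -0.1, 127.4]
force: [-11.7, 4.3, 22.7]
grip_width: 0.0295
grasp_force: 60.6
```

```bash
python3 - <<'E'
from cell import env
from h import *
o=env.get_obs(); print(o["tool_pos"],o["force"],o["grasp_force"])
m=env.camera_model("wrist"); im=env.read_camera("wrist"); hsv=cv2.cvtColor(im,cv2.COLOR_RGB2HSV)
g=cv2.inRange(hsv,(50,100,40),(75,255,255)); n,l,s,c=cv2.connectedComponentsWithStats(g)
t=np.radians(127.4)
print("expect grip",proj(m,(.5225+.079*np.cos(t),.0177+.079*np.sin(t),.132)),[c[i] for i in range(1,n) if s[i][4]>300])
E
```

```text
[0.5225476  0.01764656 0.11020741] [-11.66588688   4.26340478  22.66362016] 60.58253537630662
expect grip [279.03268156 110.1515079 ] [array([278.89876881, 110.19630643]), array([319.58477509, 206.58477509]), array([237.90889603, 207.02500893])]
```

Crank still seated, cap flush at 106 mm, with a steady 23 N press and 60 N grip. Handing in.

```bash
python3 -c "
from cell import env
print(env.sign_off())"
```

```text
the job is handed in; nothing more can be done
None
```

I handed the job in with the crank fully down on the shaft and released, and the cap snapped flush on the hub, still gripped at 60 N and pressed down at about 23 N; the sign-off returned no verdict.

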